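# Run in a viscous coupling on the flywheel stand and park the flywheel

### The arm

A 6-joint arm with a two-finger parallel gripper is mounted at the origin on the work surface. World frame = base frame: x ahead of the robot, y to its left, z up, the work surface at z = 0. Lengths are in m, angles in degrees, forces in N, time in s.
With the tool pointing down it reaches from about 0.375 to 0.9 m from the base axis. Payload 3.1 kg.
Tool frame: the origin (TCP) lies at the very end of the fingers, on their centre line; the grasp point (between the pads) lies 19 mm behind it; z points along the fingers, y is the line along which they close (so a half turn about z gives the same grasp; the last joint's range is limited). The gripper opens to 87 mm and grips with 3 to 60 N. Pads are 19 mm wide; open, the fingers measure 117 mm over their backs; the gripper's body (75 mm by 190 mm) begins 51 mm behind the grasp point.
Start: joints at [57.038, 30.224, 82.088, -0, 67.689, -10.227], TCP at [0.242, 0.576, 0.194] pointing down, gripper open.
Joint ranges: [-176.69, 176.69], [-43.24, 126.21], [12.49, 139.97], [-82, 262], [0, 151.66], [-163.58, 163.58]. Speed limits (degrees/s): [159.86, 159.86, 180, 180, 180, 180].

### API

Orientations are given as a 3x3 rotation matrix whose columns are the frame's x, y, z axes.
In Python, from rig import readout, viewer, ticket gives the robot as it stands.
- The arm moves only by the tool send_rows, never from a script. Its argument "moves" is a list of rows, each a list of 6 numbers: the shift along the tool's x, y, z in units of 250 mm (1.0 is 250 mm), then the turn, a rotation vector about the tool's x, y, z in units of 90 degrees (1.0 is 90 degrees). A call has 1 to 12 rows; each row is the pose to reach, as a shift and turn from the pose commanded when the call began, along the tool's axes at that moment; what a row does not reach only later rows make up. A row lasts 1/10 s, in which the tool goes at most 50 mm and 8.59 degrees, less where a joint would pass 70% of its speed; a pose out of reach is approached as far as the arm can. A call with a number of a shift or a turn outside -1 to 1 is refused whole. A call with a gripper value outside its range is refused whole. "grip" is the opening, from 0 (shut) to 1 (fully open), set as the call begins (left out, the last holds). The fingers move at their own pace and stop on an object; the grip force is fixed at half the most. Time passes only in rows, so rows that repeat a pose let the fingers close. It gives the time, the measured TCP pose, the force, the opening and the grip force at its end, in the units of the state.
- readout.read_state(): the state, without advancing time (a new reading comes with each control period).
- viewer.capture(name): name is "side" or "top" or "wrist"; returns (picture, depth): 400x640x3 uint8, red, green, blue; 400x640 float32, m along the optical axis (not along the pixel's ray), 0 where there is no reading.
- viewer.camera_info(name): a dict with "fx", "fy", "cx", "cy" (pixels), "R" (3x3) and "t" (3): a world point X has camera coordinates R X + t; the wrist camera has in their place "tool_from_camera" (4x4, takes a point from camera to tool coordinates, whose origin is the TCP and whose axes are the flange's). Camera axes: x right, y down, z forward; pixel columns grow to the right and rows downward; lengths in m; the calibration is good to about 2 mm. A picture is of the moment at which its call begins: read the wrist's pose just before it. camera_info takes no time and is no camera call.
- ticket.hand_in(): hands the job in; it is judged then, once.
The state is a dict: "time_s": time; "joint_positions": joint angles; "qvel": joint speeds; "tau": joint torques, N m; "position": TCP position; "tcp_rot": TCP orientation; "force": force on the tool from outside, world axes, zero at the start; "moment": the same for the moment, N m; "opening": opening from 0.0 (shut) to 1.0 (fully open); "grasp_force": force on a finger pad.
Only numpy, scipy, OpenCV 4.12 (cv2) and the standard library are available. Lean on these libraries where they do the work, as an engineer would, in place of code of your own. Each camera call takes 0.05 s, during which the arm holds its last target. There are 200 camera calls.

### The job

The coupling on the flywheel stand has just been refilled and wants running in: take the black crank handle and turn it anticlockwise (seen from above) until the flywheel itself, not just the crank, is turning at 15 rpm, and keep the flywheel between 12 and 18 rpm for five seconds without a break. Then bring it to rest with the block on its rim squarely in front of the fixed pointer, let go of the handle and leave everything still. Touch nothing of the machine but the crank, never let the flywheel go over 25 rpm or run backwards, and leave the other things on the bench where they are.

Things in the scene. Friction and masses are not known exactly. Their poses are not given: they have to be found in the camera images.
- axis (a point): Centre of the flywheel's top face, on its upright axis, 88 mm above the bench. The stand is fixed to the bench: a grey round base 380 mm across with a short pedestal under the flywheel. Place and yaw vary; this point's x axis points from the axis towards the pointer, z up.
- flywheel (a joint): Angle of the flywheel about its upright axis, rad, growing anticlockwise seen from above and counting on past full turns; at 0 or any whole turn the rim block is exactly in front of the pointer. 15 rpm is 1.57 rad/s (12 rpm 1.26, 18 rpm 1.88, 25 rpm 2.62). Dry friction only: 0.02 N m in the bearing plus the drag shoe's.
- wheel (a point): The flywheel: dark steel disc 240 mm across, 28 mm thick, underside 60 mm and top face 88 mm above the bench. This point is the centre of its underside; it turns with joint flywheel, x axis towards the rim block. Nominally 10 kg and 0.072 kg m2 about its axis; the true values lie 25 percent below to 40 percent above.
- coupling (a point): Centre of the top of the viscous coupling, an aluminium drum 96 mm across, 16 mm high, on the flywheel. The crank drives the flywheel only through it: torque 0.1 N m per rad/s by which the crank is faster. So the flywheel lags (time constant about 0.7 s) and in steady running turns 0.5 to 1.4 rad/s (nominally 0.85) slower than the crank, by the drag; a crank held still brakes it.
- lug (a point): Centre of the rim block: an aluminium block 30 x 30 x 32 mm standing out like a tooth from the flywheel's edge, 60 to 92 mm above the bench, this point 130 mm from the axis.
- park (a point): Where the centre of the rim block must come to rest: fixed on the stand, 130 mm from the axis, in front of the pointer. The pointer is a short level steel cone 80 mm above the bench, tip 152 mm from the axis, pointing inwards, on an upright grey post (top 98 mm above the bench) just outside the flywheel.
- grip (a point): Centre of the crank handle, an upright black knob 32 mm in diameter, 66 mm tall (124 to 190 mm above the bench); this point is 157 mm up, 75 mm from the flywheel's axis. It spins freely on its pin, so a gripper holding it from above need not turn. The flat steel crank arm below it (24 mm wide, top with hub at most 126 mm up) goes round without end; it starts at any angle.
- shoe: Drag shoe, across the wheel from the pointer: a loose steel block 36 x 30 x 14 mm lying on the flywheel's top face 80 mm from the axis in a pocket of steel bars (top 104 mm above the bench) that keeps it from going round. It rubs on the flywheel with nominally 0.065 N m, either way round; the true drag is hidden, from about half to double. Not to be touched.
- tin: Closed grease tin, 76 mm across, 85 mm high, near the stand. Origin at the centre of its underside. Not to be moved.
- tape: Grey ring of tape lying flat, 90 mm across, 30 mm high, near the stand. Not to be moved.
- wrench: Wrench lying on the bench. Not to be moved.
- hammer: Hammer lying on the bench. Not to be moved.
- carton: Cardboard box 110 x 90 x 70 mm. Not to be moved.
- reel: Empty wooden reel 100 mm across, 60 mm high, standing upright. Not to be moved.
- handle: The crank handle taken whole, with its origin at the centre of its underside, 33 mm below the grip point; it spins on its pin, so its yaw means nothing.

How it is judged:
By the outcome, as a careful person would: the job done as asked, in the order asked, and still so for the second after the job is handed in, with the robot touching nothing.
It also fails if it takes over 59 s, if anything falls off the work surface, if the arm or the gripper's body presses on something with over 40 N, if the wrist force passes 120 N, or if a joint passes its speed limit or range.

## Working session

There is one attempt and no reset: what is moved stays moved. The work goes in short steps, Python scripts to look and compute and a tool call to move; the robot and the scene stay as the last step left them, time stands still between calls to the robot, and variables do not carry over. Pictures are saved under pics/ and viewed, at most 10 in all, crops included, and the job is handed in when it is done.

Besides the shell and the picture viewer there is one more tool, called after "Call:" as name(argument=value, ...) on one line, values as JSON. send_rows: Moves the arm, as the interface text tells. Shifts and turns lie within -1 to 1; 1 stands for 250 mm of shift or 90 degrees of turn. Its arguments: {"type":"object","properties":{"moves":{"type":"array"},"grip":{"type":"number"}},"required":["moves"]}

```bash
ls; mkdir -p pics; python3 - <<'E'
from rig import readout, viewer
import cv2, numpy as np
s=readout.read_state(); print(s)
for n in("top","side"):
    p,d=viewer.capture(n); cv2.imwrite(f"pics/{n}0.png",p[:,:,::-1]); np.savez(f"{n}0.npz",p=p,d=d)
    print(n,viewer.camera_info(n))
E
```

```text
pics
{'time_s': 0.0, 'joint_positions': array([ 5.70376756e+01,  3.02805842e+01,  8.21565761e+01, -7.20564517e-04,
        6.76873382e+01, -1.02285835e+01]), 'qvel': array([-0.01291856, -0.1082436 , -0.02746519,  0.05176382, -0.05322554,
        0.03597231]), 'tau': array([-2.39667343e-04, -4.40041029e+01, -1.76591760e+01,  6.32470055e-02,
        5.82703308e-02, -1.74577690e-04]), 'position': array([0.2410843 , 0.57577642, 0.19305328]), 'tcp_rot': array([[-9.22312304e-01,  3.86443579e-01, -1.17248929e-03],
       [ 3.86445176e-01,  9.22310565e-01, -1.82946063e-03],
       [ 3.74415949e-04, -2.14043687e-03, -9.99997639e-01]]), 'force': array([ 0.15641621, -0.48446034,  0.50310395]), 'moment': array([ 0.06318367, -0.03248468, -0.05613072]), 'grasp_force': 0.0, 'opening': 1.0016099835214691}
top {'fx': 417.99689702564234, 'fy': 417.99689702564234, 'cx': 316.11479554342895, 'cy': 192.3110334796653, 'R': array([[-0.00694294, -0.99985225,  0.0157249 ],
       [-0.98438819,  0.00406814, -0.17596405],
       [ 0.17587408, -0.01670111, -0.98427099]]), 't': array([-0.01060079,  0.54888104,  1.35151469])}
side {'fx': 370.2079796938652, 'fy': 370.2079796938652, 'cx': 313.26406982564015, 'cy': 199.96165686535383, 'R': array([[ 0.86899165, -0.49472151,  0.01020456],
       [-0.2494957 , -0.45586874, -0.85436268],
       [ 0.42732354,  0.73988804, -0.51957702]]), 't': array([-0.4796584 ,  0.22230814,  1.25210017])}
```

View pics/top0.png

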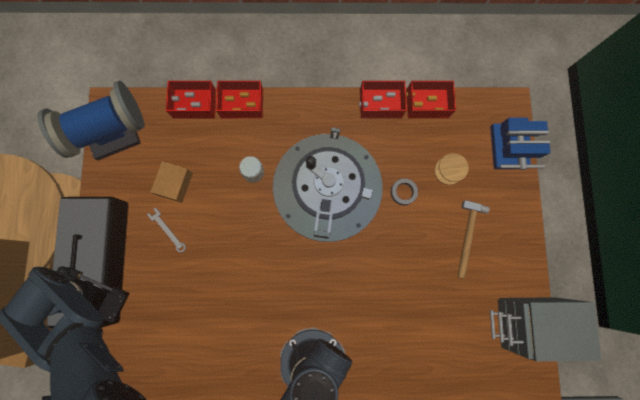

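View pics/side0.png

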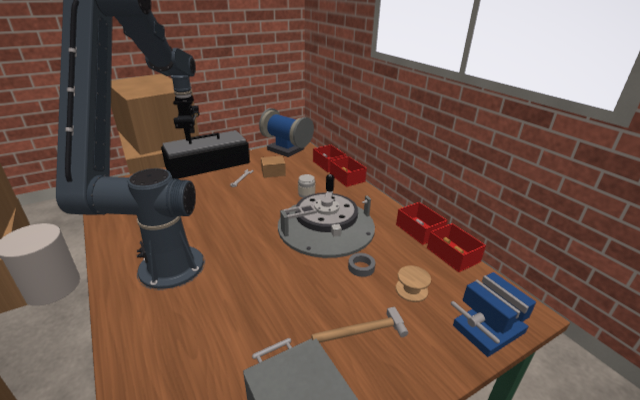

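The top view shows the stand centred near (328,187), the pointer post at (335,133), the lug at (367,193), the black knob at (311,162), the shoe bars at (325,220), the tin at (250,168) and the tape at (404,191). Next I'll measure them.

```bash
cat > h.py <<'E'
import numpy as np, cv2
from rig import readout, viewer
def ray(n,uv,z):
    c=viewer.camera_info(n); R,t=c["R"],c["t"]
    uv=np.atleast_2d(uv).astype(float)
    d=np.c_[(uv[:,0]-c["cx"])/c["fx"],(uv[:,1]-c["cy"])/c["fy"],np.ones(len(uv))]@R
    o=-R.T@t
    return o+d*((z-o[2])/d[:,2])[:,None]
def proj(n,X):
    c=viewer.camera_info(n); p=np.atleast_2d(X)@c["R"].T+c["t"]
    return np.c_[c["fx"]*p[:,0]/p[:,2]+c["cx"],c["fy"]*p[:,1]/p[:,2]+c["cy"]]
def cloud(n,d):
    c=viewer.camera_info(n); v,u=np.mgrid[:400,:640]
    P=np.stack([(u-c["cx"])/c["fx"]*d,(v-c["cy"])/c["fy"]*d,d],-1)
    return (P-c["t"])@c["R"]
def circ(P):
    A=np.c_[2*P[:,:2],np.ones(len(P))]; s=np.linalg.lstsq(A,(P[:,:2]**2).sum(1),rcond=None)[0]
    return s[:2],np.sqrt(s[2]+s[:2]@s[:2])
E
python3 - <<'E'
from h import *
f=np.load("top0.npz"); p,d=f["p"],f["d"]; W=cloud("top",d)
roi=np.zeros((400,640),bool); roi[120:250,260:395]=1
z=W[...,2]
print("z hist",np.histogram(z[roi],bins=np.arange(-.01,.2,.01)))
for lo,hi,nm in((.08,.0905,"wheel"),(.15,.21,"knob"),(.098,.112,"drum"),(.009,.03,'base')):
    m=roi&(z>lo)&(z<hi); v,u=np.nonzero(m); print(nm,len(u),W[m].mean(0),u.min(),u.max(),v.min(),v.max())
# enlarged crop
c=cv2.resize(p[120:250,260:395,::-1],None,fx=5,fy=5,interpolation=cv2.INTER_CUBIC)[:600]
cv2.imwrite("pics/c0.png",c)
E
```

```text
z hist (array([4414, 3669, 3787, 1089,   26,   16,   15,   33,   54, 2324,  888,
        777,   52,  204,   15,    8,    5,    9,   11,   58]), array([-0.01,  0.  ,  0.01,  0.02,  0.03,  0.04,  0.05,  0.06,  0.07,
        0.08,  0.09,  0.1 ,  0.11,  0.12,  0.13,  0.14,  0.15,  0.16,
        0.17,  0.18,  0.19]))
wheel 2488 [ 0.57840803 -0.05954914  0.0870091 ] 260 372 132 237
knob 103 [0.62018472 0.0043292  0.18316806] 306 316 156 167
drum 869 [ 0.52622063 -0.04877155  0.10368217] 310 367 128 236
base 4912 [ 0.563632   -0.04985853  0.01756334] 260 394 125 241
```

View pics/c0.png

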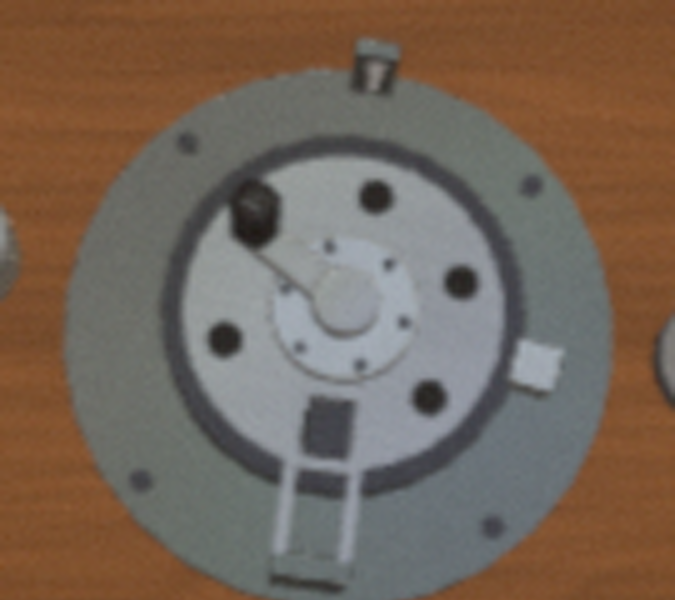

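The crop shows the wheel's dark ring with outer edge x 162–525 and y 136–496, the hub at (347,300), the lug top at (537,366), the knob at (255,210) and the pointer at (375,72), all in 5x crop pixels. I'll refine these with radial edges.

```bash
python3 - <<'E'
from h import *
f=np.load("top0.npz"); p,d=f["p"],f["d"]; g=cv2.cvtColor(p,cv2.COLOR_RGB2GRAY).astype(np.float32)
cr=lambda x,y:np.array([[260+(x-2)/5,120+(y-2)/5]])
hub=ray("top",cr(347,300),.126)[0]; print("hub",hub)
c=hub[:2]
def prof(c,z,rs,ang):
    X=np.array([[c[0]+r*np.cos(a),c[1]+r*np.sin(a),z] for a in ang for r in rs]); uv=proj("top",X).astype(np.float32)
    return cv2.remap(g,uv[:,0].reshape(len(ang),-1),uv[:,1].reshape(len(ang),-1),cv2.INTER_LINEAR)
ang=np.radians(np.arange(0,360,3))
for nm,z,r0,r1,sg in(("light",.088,.095,.117,-1),("rim",.088,.112,.13,1),("base",0.012,.175,.2,0)):
    cc=c.copy()
    for it in range(8):
        rs=np.arange(r0,r1,.0005); G=np.gradient(cv2.GaussianBlur(prof(cc,z,rs,ang),(9,1),0),axis=1)
        if sg==0: G=abs(G)
        else: G=G*sg
        k=G.argmax(1); ok=(k>2)&(k<len(rs)-3)&(G.max(1)>np.median(G.max(1))*.5)
        P=np.c_[cc[0]+rs[k]*np.cos(ang),cc[1]+rs[k]*np.sin(ang)][ok]
        for _ in range(5):
            q,r=circ(P); e=abs(np.linalg.norm(P-q,axis=1)-r); P=P[e<max(.0015,2*np.median(e))]
        cc=q
    print(nm,q,r,len(P),np.median(e))
A=q
print("lug",ray("top",cr(537,366),.092)[0],"knob",ray("top",cr(256,200),.19)[0])
print("post",ray("top",cr(377,50),.098)[0],"cone",ray("top",cr(375,72),.085)[0])
for n,xy,z in(("tin",(250,163),.085),("tape",(404,191),.03)): print(n,ray("top",[xy],z)[0])
E
```

```text
hub [ 0.57591737 -0.05361478  0.126     ]
light [ 0.57656729 -0.05303533] 0.1051636597947418 107 0.0003360086721048844
rim [ 0.57490275 -0.052479  ] 0.12004240287406978 84 0.00046264356980843524
base [ 0.57782789 -0.05326977] 0.18879346582989484 82 0.0006734669407877369
lug [ 0.53878899 -0.17832359  0.092     ] knob [0.62494764 0.00425178 0.19      ]
post [ 0.75136481 -0.07702005  0.098     ] cone [ 0.74038189 -0.07629931  0.085     ]
tin [0.64134264 0.20415161 0.085     ]
tape [ 0.55546731 -0.31362533  0.03      ]
```

Call:
send_rows(moves=[[-0.77,-0.5,-0.16,0,0,0],[-0.77,-0.5,-0.16,0,0,0],[-0.77,-0.5,-0.16,0,0,0],[-0.77,-0.5,-0.16,0,0,0],[-0.77,-0.5,-0.16,0,0,0]], grip=1)

```text
time_s: 0.6
position: [0.372, 0.3842, 0.2343]
tcp_rot: [[-0.922, 0.388, 0.0], [0.388, 0.922, -0.001], [-0.001, -0.001, -1.0]]
force: [-1.3, 1.1, -0.8]
opening: 0.999
grasp_force: 0.0
```

Call:
send_rows(moves=[[-0.77,-0.5,0,0,0,0],[-0.77,-0.5,0,0,0,0],[-0.77,-0.5,0,0,0,0],[-0.77,-0.5,0,0,0,0],[-0.77,-0.5,0,0,0,0]])

```text
time_s: 1.1
position: [0.5017, 0.1939, 0.2338]
tcp_rot: [[-0.921, 0.389, 0.0], [0.389, 0.921, -0.001], [-0.001, -0.001, -1.0]]
force: [0.2, 0.2, -0.4]
opening: 1.004
grasp_force: 0.0
```

Call:
send_rows(moves=[[-0.77,-0.51,0,0,0,0],[-0.77,-0.51,0,0,0,0],[-0.77,-0.51,0,0,0,0],[-0.77,-0.51,0,0,0,0],[-0.77,-0.51,0,0,0,0],[-0.77,-0.51,0,0,0,0],[-0.77,-0.51,0,0,0,0]])

```text
time_s: 1.8
position: [0.6277, 0.0046, 0.2331]
tcp_rot: [[-0.922, 0.388, -0.002], [0.388, 0.922, 0.001], [0.002, 0.0, -1.0]]
force: [-1.1, -0.0, 0.2]
opening: 0.999
grasp_force: 0.0
```

```bash
python3 - <<'E'
from h import *
s=readout.read_state(); print(s["time_s"],s["position"],s["tcp_rot"],s["joint_positions"],s["force"])
p,d=viewer.capture("wrist"); cv2.imwrite("pics/w0.png",p[:,:,::-1]); 
c=viewer.camera_info("wrist"); print(c)
T=c["tool_from_camera"]; v,u=np.mgrid[:400,:640]
P=np.stack([(u-c["cx"])/c["fx"]*d,(v-c["cy"])/c["fy"]*d,d],-1)@T[:3,:3].T+T[:3,3]
W=P@s["tcp_rot"].T+s["position"]
m=(d>0)&(W[...,2]>.18)&(W[...,2]<.2)&(np.hypot(W[...,0]-.625,W[...,1]-.004)<.04)
print(m.sum(),W[m].mean(0),W[m].min(0),W[m].max(0))
m=(d>0)&(W[...,2]>.12)&(W[...,2]<.13); print("hub/arm",m.sum(),W[m].mean(0) if m.any() else 0)
# occlusion check of lug from top now
q,_=viewer.capture("top"); cv2.imwrite("pics/t1.png",cv2.resize(q[100:260,230:430,::-1],None,fx=3.5,fy=3.5))
E
```

```text
1.8 [0.62772307 0.00461341 0.2331126 ] [[-9.21653864e-01  3.88007318e-01 -2.11576802e-03]
 [ 3.88006255e-01  9.21656292e-01  9.08308380e-04]
 [ 2.30244121e-03  1.62147010e-05 -9.99997349e-01]] [-9.78037381e+00  2.82487128e+01  7.89967715e+01  3.21157836e-02
  7.28828216e+01 -7.69592962e+01] [-1.14943014 -0.03554652  0.21771169]
{'fx': 323.8258535277274, 'fy': 323.8258535277274, 'cx': 323.0872473727898, 'cy': 196.2539186034984, 'tool_from_camera': array([[ 5.60933931e-04, -9.70007388e-01, -2.43074788e-01,
         6.64532162e-02],
       [ 9.99999799e-01,  6.16147285e-04, -1.51120568e-04,
         1.91051110e-03],
       [ 2.96357938e-04, -2.43074654e-01,  9.70007538e-01,
        -1.90293358e-01],
       [ 0.00000000e+00,  0.00000000e+00,  0.00000000e+00,
         1.00000000e+00]])}
1244 [0.62455525 0.00669249 0.18790557] [ 0.61060357 -0.00930356  0.18012346] [0.64147461 0.02129547 0.19227244]
hub/arm 2719 [ 0.58777604 -0.03969197  0.12413222]
```

View pics/t1.png

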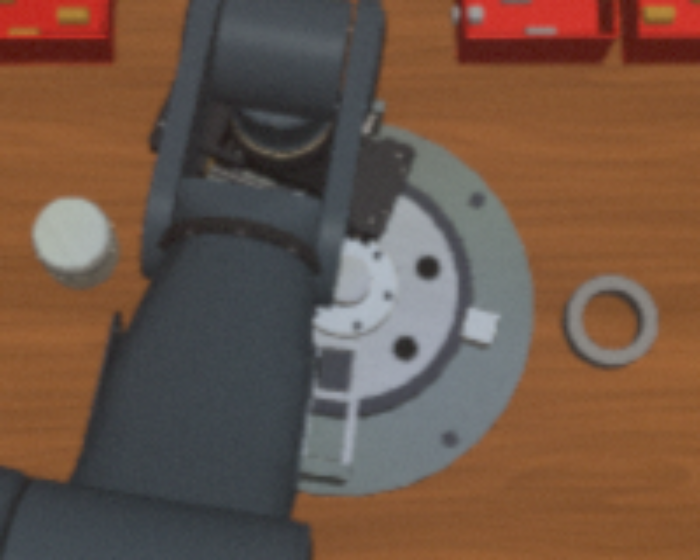

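View pics/w0.png

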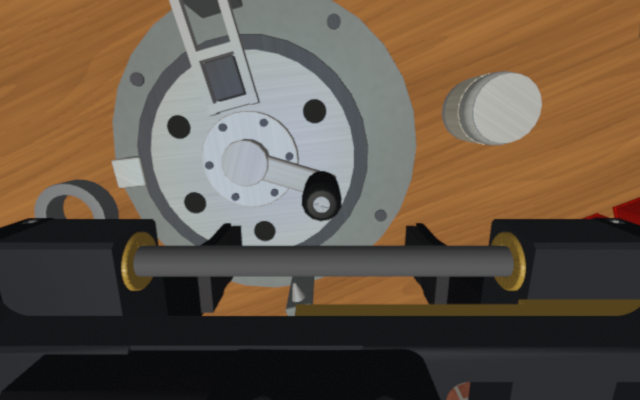

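The wrist view shows the knob at (322,205), nearly between the fingers, with the wheel, holes and lug (130,172) all visible. The knob is at about (0.6255, 0.0055). I'll descend and grip.

Call:
send_rows(moves=[[0.009,0,0.1,0,0,0],[0.009,0,0.2,0,0,0],[0.009,0,0.3,0,0,0],[0.009,0,0.36,0,0,0],[0.009,0,0.36,0,0,0]])

```text
time_s: 2.4
position: [0.6233, 0.008, 0.1417]
tcp_rot: [[-0.923, 0.384, -0.006], [0.384, 0.923, 0.001], [0.006, -0.001, -1.0]]
force: [-0.5, 1.1, 0.0]
opening: 0.998
grasp_force: 0.0
```

Call:
send_rows(moves=[[0,0,0,0,0,0],[0,0,0,0,0,0],[0,0,0,0,0,0],[0,0,0,0,0,0],[0,0,0,0,0,0],[0,0,0,0,0,0]], grip=0.2)

```text
time_s: 3.0
position: [0.6263, 0.0059, 0.1443]
tcp_rot: [[-0.922, 0.387, 0.0], [0.387, 0.922, -0.0], [-0.0, 0.0, -1.0]]
force: [-0.6, 0.4, -0.0]
opening: 0.542
grasp_force: 0.0
```

```bash
cat >> h.py <<'E'
AX=np.array([.5765,-.053]); PT=-7.8
def wcloud(n,d,s):
    if n!="wrist": return cloud(n,d)
    c=viewer.camera_info("wrist"); T=c["tool_from_camera"]; v,u=np.mgrid[:400,:640]
    P=np.stack([(u-c["cx"])/c["fx"]*d,(v-c["cy"])/c["fy"]*d,d],-1)@T[:3,:3].T+T[:3,3]
    return P@s["tcp_rot"].T+s["position"]
def polar(W): return np.hypot(W[...,0]-AX[0],W[...,1]-AX[1]),np.degrees(np.arctan2(W[...,1]-AX[1],W[...,0]-AX[0]))
def meas(n,p,d,s):
    """world angle (deg) of lug by depth, and phase mod 72 of holes by darkness"""
    W=wcloud(n,d,s); r,a=polar(W); z=W[...,2]
    m=((d>0)&(r>.123)&(r<.147)&(z>.08)&(z<.1)&(p.min(2)>110)).astype(np.uint8)
    k,l,st,ce=cv2.connectedComponentsWithStats(m); lug=None
    if k>1:
        i=1+st[1:,4].argmax(); q=l==i
        if st[i,4]>15:
            e=np.exp(1j*np.radians(a[q])).mean(); lug=(round(np.degrees(np.angle(e)),2),int(st[i,4]),round(r[q].mean()*1e3,1),round(z[q].mean()*1e3,1))
    m=((d>0)&(r>.05)&(r<.1)&(z<.095)&(z>.05)&(p.max(2)<60)).astype(np.uint8)
    k,l,st,ce=cv2.connectedComponentsWithStats(m); H=[]
    for i in range(1,k):
        q=l==i
        if st[i,4]>12: H.append((round(np.degrees(np.angle(np.exp(1j*np.radians(a[q])).mean())),1),round(r[q].mean()*1e3),int(st[i,4])))
    return lug,H
def look(*names):
    out=[]
    for n in names:
        s=readout.read_state(); p,d=viewer.capture(n); lug,H=meas(n,p,d,s)
        print(n,round(s["time_s"],3),"tcp",s["position"].round(4),"F",s["force"].round(1),"lug",lug,"holes",H); out.append((p,d,s))
    return out
E
python3 - <<'E'
from h import *
f=np.load("top0.npz"); print("top0",meas("top",f["p"],f["d"],None))
o=look("wrist","top")
p,d,s=o[0]; cv2.imwrite("pics/w1.png",p[:,:,::-1]); print(s["opening"],s["grasp_force"],s["tcp_rot"].round(4))
E
```

```text
top0 ((np.float64(-106.52), 60, np.float64(134.5), np.float64(91.2)), [(np.float64(-16.2), 81, 23), (np.float64(-76.0), 80, 22), (np.float64(103.6), 80, 24), (np.float64(-136.1), 79, 23)])
wrist 3.0 tcp [0.6263 0.0059 0.1443] F [-0.6  0.4 -0. ] lug (np.float64(-105.82), 937, np.float64(132.7), np.float64(91.6)) holes [(np.float64(102.2), 81, 736), (np.float64(-136.0), 78, 711)]
top 3.05 tcp [0.6262 0.0059 0.1442] F [-0.7 -0.5  0.9] lug (np.float64(-106.62), 62, np.float64(134.3), np.float64(91.8)) holes [(np.float64(-76.2), 81, 21), (np.float64(-136.7), 79, 20)]
0.5419613277783162 0.0 [[-9.222e-01  3.866e-01  4.000e-04]
 [ 3.866e-01  9.222e-01 -1.000e-04]
 [-4.000e-04  1.000e-04 -1.000e+00]]
```

View pics/w1.png

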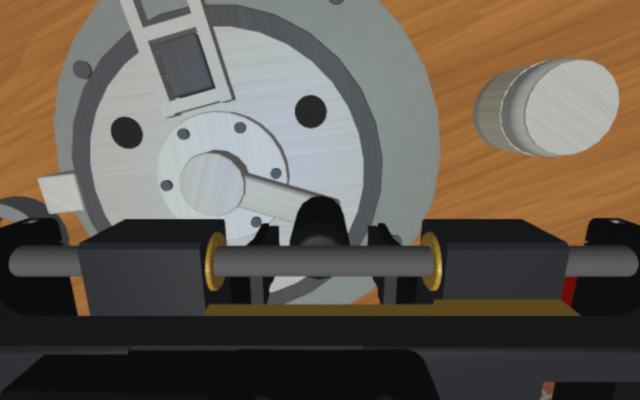

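The fingers are still closing on the knob, seen centred at (322,235).

Call:
send_rows(moves=[[0,0,0,0,0,0],[0,0,0,0,0,0],[0,0,0,0,0,0],[0,0,0,0,0,0]], grip=0)

```text
time_s: 3.5
position: [0.6254, 0.0052, 0.144]
tcp_rot: [[-0.922, 0.386, -0.002], [0.386, 0.922, -0.001], [0.001, -0.002, -1.0]]
force: [-3.0, -3.5, 2.6]
opening: 0.353
grasp_force: 30.0
```

```bash
python3 - <<'E'
from h import *
s=readout.read_state(); print(s["opening"],s["grasp_force"],s["force"],s["position"])
look("wrist")
E
```

```text
0.35325817164717105 30.000576933380216 [-3.01027321 -3.49681093  2.5923498 ] [0.62540564 0.00517443 0.14399455]
wrist 3.5 tcp [0.6254 0.0052 0.144 ] F [-3.  -3.5  2.6] lug (np.float64(-105.58), 929, np.float64(132.7), np.float64(91.7)) holes [(np.float64(102.5), 81, 736), (np.float64(-135.7), 78, 711), (np.float64(-82.2), 79, 13)]
```

```bash
cat > gen.py <<'E'
import sys,json,os
from h import *
X=np.array([-.9222,.3866]); Y=np.array([.3866,.9222]); R=.075
def load(): return json.load(open("cmd.json")) if os.path.exists("cmd.json") else dict(pos=[.626,.0057],phi=np.radians(50.0))
def gen(inc,save=True):
    """inc: crank advance (rad) per row, grouped to calls of 12; prints rows"""
    st=load(); p0=np.array(st["pos"]); phi=st["phi"]
    for k in range(0,len(inc),12):
        rows=[]
        for i in inc[k:k+12]:
            phi+=i; t=AX+R*np.array([np.cos(phi),np.sin(phi)])-p0
            rows.append([round(float(t@X)/.25,3),round(float(t@Y)/.25,3),0,0,0,0])
        p0=p0+.25*(rows[-1][0]*X+rows[-1][1]*Y)
        print(json.dumps(rows).replace(" ",""), "end phi %.2f"%phi)
    if save: json.dump(dict(pos=list(p0),phi=phi),open("cmd.json","w"))
E
python3 -c "
from gen import *
gen([.06,.12,.18,.22]+[.24]*32)"
```

```text
[[0.02,-0.002,0,0,0,0],[0.056,0.005,0,0,0,0],[0.109,0.006,0,0,0,0],[0.174,-0.005,0,0,0,0],[0.241,-0.033,0,0,0,0],[0.298,-0.075,0,0,0,0],[0.344,-0.131,0,0,0,0],[0.375,-0.195,0,0,0,0],[0.391,-0.266,0,0,0,0],[0.389,-0.337,0,0,0,0],[0.37,-0.407,0,0,0,0],[0.335,-0.469,0,0,0,0]] end phi 3.37
[[-0.049,-0.053,0,0,0,0],[-0.109,-0.093,0,0,0,0],[-0.177,-0.117,0,0,0,0],[-0.248,-0.124,0,0,0,0],[-0.319,-0.114,0,0,0,0],[-0.386,-0.088,0,0,0,0],[-0.445,-0.046,0,0,0,0],[-0.492,0.008,0,0,0,0],[-0.525,0.072,0,0,0,0],[-0.541,0.142,0,0,0,0],[-0.541,0.214,0,0,0,0],[-0.523,0.283,0,0,0,0]] end phi 6.25
[[0.033,0.064,0,0,0,0],[0.081,0.118,0,0,0,0],[0.14,0.158,0,0,0,0],[0.207,0.184,0,0,0,0],[0.278,0.193,0,0,0,0],[0.35,0.185,0,0,0,0],[0.417,0.16,0,0,0,0],[0.477,0.119,0,0,0,0],[0.525,0.066,0,0,0,0],[0.559,0.003,0,0,0,0],[0.577,-0.067,0,0,0,0],[0.578,-0.138,0,0,0,0]] end phi 9.13
```

Call:
send_rows(moves=[[0.02,-0.002,0,0,0,0],[0.056,0.005,0,0,0,0],[0.109,0.006,0,0,0,0],[0.174,-0.005,0,0,0,0],[0.241,-0.033,0,0,0,0],[0.298,-0.075,0,0,0,0],[0.344,-0.131,0,0,0,0],[0.375,-0.195,0,0,0,0],[0.391,-0.266,0,0,0,0],[0.389,-0.337,0,0,0,0],[0.37,-0.407,0,0,0,0],[0.335,-0.469,0,0,0,0]])

```text
time_s: 4.75
position: [0.5064, -0.0689, 0.1441]
tcp_rot: [[-0.922, 0.388, 0.008], [0.388, 0.922, 0.002], [-0.006, 0.005, -1.0]]
force: [7.6, 3.1, -6.1]
opening: 0.347
grasp_force: 30.0
```

```bash
python3 -c "
from h import *
look('wrist')"
```

```text
wrist 4.75 tcp [ 0.5064 -0.0689  0.1441] F [ 7.6  3.1 -6.1] lug (np.float64(164.23), 47, np.float64(135.0), np.float64(95.9)) holes [(np.float64(138.4), 79, 610), (np.float64(-159.7), 84, 228), (np.float64(-97.0), 70, 43)]
```

Call:
send_rows(moves=[[-0.049,-0.053,0,0,0,0],[-0.109,-0.093,0,0,0,0],[-0.177,-0.117,0,0,0,0],[-0.248,-0.124,0,0,0,0],[-0.319,-0.114,0,0,0,0],[-0.386,-0.088,0,0,0,0],[-0.445,-0.046,0,0,0,0],[-0.492,0.008,0,0,0,0],[-0.525,0.072,0,0,0,0],[-0.541,0.142,0,0,0,0],[-0.541,0.214,0,0,0,0],[-0.523,0.283,0,0,0,0]])

```text
time_s: 6.0
position: [0.6553, -0.0546, 0.1442]
tcp_rot: [[-0.922, 0.387, 0.008], [0.387, 0.922, -0.001], [-0.008, 0.003, -1.0]]
force: [3.3, -2.5, -2.1]
opening: 0.349
grasp_force: 30.0
```

```bash
python3 -c "
from h import *
look('wrist')"
```

```text
wrist 6.0 tcp [ 0.6553 -0.0546  0.1442] F [ 3.3 -2.5 -2.1] lug None holes [(np.float64(-147.7), 78, 895), (np.float64(90.8), 81, 839), (np.float64(-86.6), 79, 671), (np.float64(32.0), 82, 647), (np.float64(-26.7), 81, 571)]
```

```bash
cat > sim.py <<'E'
import numpy as np
from scipy.optimize import least_squares
# crank speed per 0.05 s step, from t=3.55
def steps(incs): 
    o=[]
    for c in incs:
        if c=="look": o.append(0.)
        else: o+= [c*10]*2
    return o
def sim(st,T,D,th0,w0=0.,n=10,lag=0.0):
    th,w=th0,w0; dt=.05/n; TH=[th];Wd=[w]
    for c in st:
        for _ in range(n):
            if w<=1e-9 and abs(c)<=D: w=0.
            else: w=max(0,w+dt*(c-w-D)/T)
            th+=w*dt
        TH.append(th);Wd.append(w)
    return np.array(TH),np.array(Wd)
def fit(st,obs,th0,lag=1):
    """obs: (step index, wheel turn in deg since start)"""
    st=[0.]*lag+list(st)
    f=lambda q:[np.degrees(sim(st,q[0],q[1],0)[0][k+lag-lag])-a for k,a in obs]+[(q[0]-.72)/.15*1.]
    return least_squares(f,[.72,1.1],bounds=([.5,.4],[1.1,1.6]),diff_step=1e-3)
E
sed -i 's/^AX=.*/AX=np.array([.5775,-.053]); PT=-7.8/' h.py
python3 - <<'E'
from sim import *
st=steps([.06,.12,.18,.22]+[.24]*8+["look"]+[.24]*12)
for lag in(0,1):
    r=fit(st,[(24,35),(49,108.4)],0,lag); print(lag,r.x,r.fun, sim([0.]*lag+st,*r.x,0)[1][-1])
from gen import *
gen([.27]*12,save=False) if 0 else None
import json; json.dump(dict(pos=[0,0],phi=0),open("/dev/null","w"))
# redo state at end of call 2 (phi 6.25) with rounding tracked
R0=[(.335,-.469),(-.523,.283)]; p=np.array([.626,.0057])
for a,b in R0: p=p+.25*(a*X+b*Y)
print(p); json.dump(dict(pos=list(p),phi=.8727+.58+.24*20),open("cmd.json","w"))
gen([.285]*24)
E
```

```text
0 [0.5213568  1.20355167] [-0.50659193  0.16265211 -1.32428799] 1.156628571536724
1 [0.5        1.17965818] [-1.75150491  0.5951493  -1.46666667] 1.1845187268125574
[ 0.6513665 -0.0553525]
[[0.038,0.076,0,0,0,0],[0.098,0.136,0,0,0,0],[0.173,0.176,0,0,0,0],[0.257,0.194,0,0,0,0],[0.342,0.187,0,0,0,0],[0.421,0.157,0,0,0,0],[0.489,0.105,0,0,0,0],[0.54,0.037,0,0,0,0],[0.57,-0.043,0,0,0,0],[0.575,-0.128,0,0,0,0],[0.557,-0.211,0,0,0,0],[0.516,-0.286,0,0,0,0]] end phi 9.67
[[-0.06,-0.06,0,0,0,0],[-0.135,-0.101,0,0,0,0],[-0.219,-0.119,0,0,0,0],[-0.304,-0.113,0,0,0,0],[-0.383,-0.083,0,0,0,0],[-0.452,-0.032,0,0,0,0],[-0.503,0.036,0,0,0,0],[-0.533,0.116,0,0,0,0],[-0.539,0.201,0,0,0,0],[-0.521,0.284,0,0,0,0],[-0.481,0.359,0,0,0,0],[-0.421,0.42,0,0,0,0]] end phi 13.09
```

Call:
send_rows(moves=[[0.038,0.076,0,0,0,0],[0.098,0.136,0,0,0,0],[0.173,0.176,0,0,0,0],[0.257,0.194,0,0,0,0],[0.342,0.187,0,0,0,0],[0.421,0.157,0,0,0,0],[0.489,0.105,0,0,0,0],[0.54,0.037,0,0,0,0],[0.57,-0.043,0,0,0,0],[0.575,-0.128,0,0,0,0],[0.557,-0.211,0,0,0,0],[0.516,-0.286,0,0,0,0]])

```text
time_s: 7.25
position: [0.5065, -0.0699, 0.1441]
tcp_rot: [[-0.922, 0.388, 0.006], [0.388, 0.922, 0.002], [-0.005, 0.005, -1.0]]
force: [7.8, 3.8, -7.2]
opening: 0.351
grasp_force: 30.0
```

```bash
python3 -c "
from h import *
look('wrist')"
```

```text
wrist 7.25 tcp [ 0.5065 -0.0699  0.1441] F [ 7.8  3.8 -7.2] lug (np.float64(98.19), 1105, np.float64(134.2), np.float64(91.5)) holes [(np.float64(127.4), 80, 607), (np.float64(-168.3), 85, 70)]
```

Call:
send_rows(moves=[[-0.06,-0.06,0,0,0,0],[-0.135,-0.101,0,0,0,0],[-0.219,-0.119,0,0,0,0],[-0.304,-0.113,0,0,0,0],[-0.383,-0.083,0,0,0,0],[-0.452,-0.032,0,0,0,0],[-0.503,0.036,0,0,0,0],[-0.533,0.116,0,0,0,0],[-0.539,0.201,0,0,0,0],[-0.521,0.284,0,0,0,0],[-0.481,0.359,0,0,0,0],[-0.421,0.42,0,0,0,0]])

```text
time_s: 8.5
position: [0.6426, -0.013, 0.144]
tcp_rot: [[-0.922, 0.386, 0.001], [0.386, 0.922, 0.001], [-0.001, 0.001, -1.0]]
force: [-0.5, -2.9, 0.6]
opening: 0.348
grasp_force: 30.0
```

```bash
python3 -c "
from h import *
look('wrist')"
```

```text
wrist 8.5 tcp [ 0.6426 -0.013   0.144 ] F [-0.5 -2.9  0.6] lug (np.float64(-152.35), 1296, np.float64(132.5), np.float64(91.6)) holes [(np.float64(116.9), 81, 843), (np.float64(-122.2), 79, 731), (np.float64(57.5), 81, 658), (np.float64(-64.7), 74, 165), (np.float64(-6.0), 75, 68)]
```

```bash
python3 - <<'E'
from sim import *
st=steps([.06,.12,.18,.22]+[.24]*8+["look"]+[.24]*12+["look"]+[.285]*12+["look"]+[.285]*12)
for lag in(0,1):
    r=fit(st,[(24,35),(49,108.4),(74,204),(99,314)],0,lag); th,w=sim([0.]*lag+st,*r.x,0); print(lag,r.x,r.fun, w[-30:].round(2))
from gen import *
gen([.28]*48)
E
```

```text
0 [0.52729117 1.20557063] [-0.78797571 -0.39512007  1.06535053 -0.48486161 -1.28472554] [1.54 1.55 1.56 1.57 1.57 1.32 1.35 1.38 1.4  1.42 1.44 1.46 1.48 1.49
 1.51 1.52 1.53 1.54 1.55 1.56 1.57 1.57 1.58 1.59 1.59 1.6  1.6  1.6
 1.61 1.61]
1 [0.5        1.19398252] [-2.25623274 -0.89024816  0.77800446  0.14440094 -1.46666667] [1.56 1.57 1.58 1.59 1.59 1.33 1.36 1.39 1.41 1.44 1.46 1.48 1.49 1.51
 1.52 1.54 1.55 1.56 1.57 1.58 1.58 1.59 1.6  1.6  1.61 1.61 1.62 1.62
 1.62 1.63]
[[0.073,0.04,0,0,0,0],[0.155,0.059,0,0,0,0],[0.239,0.055,0,0,0,0],[0.318,0.028,0,0,0,0],[0.386,-0.021,0,0,0,0],[0.439,-0.086,0,0,0,0],[0.471,-0.163,0,0,0,0],[0.481,-0.246,0,0,0,0],[0.468,-0.329,0,0,0,0],[0.432,-0.404,0,0,0,0],[0.376,-0.467,0,0,0,0],[0.306,-0.512,0,0,0,0]] end phi 16.45
[[-0.08,-0.024,0,0,0,0],[-0.164,-0.025,0,0,0,0],[-0.245,-0.003,0,0,0,0],[-0.316,0.041,0,0,0,0],[-0.372,0.103,0,0,0,0],[-0.41,0.178,0,0,0,0],[-0.425,0.26,0,0,0,0],[-0.416,0.344,0,0,0,0],[-0.385,0.422,0,0,0,0],[-0.334,0.488,0,0,0,0],[-0.266,0.537,0,0,0,0],[-0.188,0.566,0,0,0,0]] end phi 19.81
[[0.084,0.006,0,0,0,0],[0.166,-0.012,0,0,0,0],[0.24,-0.051,0,0,0,0],[0.3,-0.109,0,0,0,0],[0.342,-0.182,0,0,0,0],[0.362,-0.263,0,0,0,0],[0.358,-0.347,0,0,0,0],[0.332,-0.426,0,0,0,0],[0.285,-0.495,0,0,0,0],[0.221,-0.549,0,0,0,0],[0.144,-0.582,0,0,0,0],[0.061,-0.594,0,0,0,0]] end phi 23.17
[[-0.083,0.013,0,0,0,0],[-0.159,0.047,0,0,0,0],[-0.223,0.102,0,0,0,0],[-0.269,0.172,0,0,0,0],[-0.294,0.252,0,0,0,0],[-0.296,0.335,0,0,0,0],[-0.275,0.416,0,0,0,0],[-0.232,0.488,0,0,0,0],[-0.171,0.546,0,0,0,0],[-0.096,0.584,0,0,0,0],[-0.014,0.6,0,0,0,0],[0.069,0.593,0,0,0,0]] end phi 26.53
```

```bash
python3 -c "
from gen import *
gen([.28]*24)"
```

```text
[[0.079,-0.03,0,0,0,0],[0.145,-0.081,0,0,0,0],[0.196,-0.147,0,0,0,0],[0.226,-0.226,0,0,0,0],[0.233,-0.309,0,0,0,0],[0.216,-0.391,0,0,0,0],[0.178,-0.466,0,0,0,0],[0.121,-0.527,0,0,0,0],[0.049,-0.569,0,0,0,0],[-0.032,-0.591,0,0,0,0],[-0.116,-0.588,0,0,0,0],[-0.196,-0.563,0,0,0,0]] end phi 29.89
[[-0.07,0.046,0,0,0,0],[-0.124,0.109,0,0,0,0],[-0.159,0.186,0,0,0,0],[-0.171,0.269,0,0,0,0],[-0.16,0.352,0,0,0,0],[-0.126,0.428,0,0,0,0],[-0.072,0.493,0,0,0,0],[-0.003,0.54,0,0,0,0],[0.076,0.566,0,0,0,0],[0.16,0.569,0,0,0,0],[0.241,0.549,0,0,0,0],[0.314,0.507,0,0,0,0]] end phi 33.25
```

Call:
send_rows(moves=[[0.073,0.04,0,0,0,0],[0.155,0.059,0,0,0,0],[0.239,0.055,0,0,0,0],[0.318,0.028,0,0,0,0],[0.386,-0.021,0,0,0,0],[0.439,-0.086,0,0,0,0],[0.471,-0.163,0,0,0,0],[0.481,-0.246,0,0,0,0],[0.468,-0.329,0,0,0,0],[0.432,-0.404,0,0,0,0],[0.376,-0.467,0,0,0,0],[0.306,-0.512,0,0,0,0]])

```text
time_s: 9.75
position: [0.5217, -0.1022, 0.144]
tcp_rot: [[-0.922, 0.388, -0.0], [0.388, 0.922, 0.004], [0.002, 0.003, -1.0]]
force: [3.0, 4.2, -2.7]
opening: 0.355
grasp_force: 30.0
```

Call:
send_rows(moves=[[-0.08,-0.024,0,0,0,0],[-0.164,-0.025,0,0,0,0],[-0.245,-0.003,0,0,0,0],[-0.316,0.041,0,0,0,0],[-0.372,0.103,0,0,0,0],[-0.41,0.178,0,0,0,0],[-0.425,0.26,0,0,0,0],[-0.416,0.344,0,0,0,0],[-0.385,0.422,0,0,0,0],[-0.334,0.488,0,0,0,0],[-0.266,0.537,0,0,0,0],[-0.188,0.566,0,0,0,0]])

```text
time_s: 10.95
position: [0.6183, 0.01, 0.144]
tcp_rot: [[-0.923, 0.385, -0.003], [0.385, 0.923, -0.001], [0.002, -0.002, -1.0]]
force: [-2.4, -6.4, 0.8]
opening: 0.351
grasp_force: 30.0
```

Call:
send_rows(moves=[[0.084,0.006,0,0,0,0],[0.166,-0.012,0,0,0,0],[0.24,-0.051,0,0,0,0],[0.3,-0.109,0,0,0,0],[0.342,-0.182,0,0,0,0],[0.362,-0.263,0,0,0,0],[0.358,-0.347,0,0,0,0],[0.332,-0.426,0,0,0,0],[0.285,-0.495,0,0,0,0],[0.221,-0.549,0,0,0,0],[0.144,-0.582,0,0,0,0],[0.061,-0.594,0,0,0,0]])

```text
time_s: 12.15
position: [0.5455, -0.1215, 0.144]
tcp_rot: [[-0.922, 0.386, -0.007], [0.386, 0.922, 0.002], [0.007, -0.001, -1.0]]
force: [-2.8, -0.1, 1.7]
opening: 0.353
grasp_force: 30.0
```

Call:
send_rows(moves=[[-0.083,0.013,0,0,0,0],[-0.159,0.047,0,0,0,0],[-0.223,0.102,0,0,0,0],[-0.269,0.172,0,0,0,0],[-0.294,0.252,0,0,0,0],[-0.296,0.335,0,0,0,0],[-0.275,0.416,0,0,0,0],[-0.232,0.488,0,0,0,0],[-0.171,0.546,0,0,0,0],[-0.096,0.584,0,0,0,0],[-0.014,0.6,0,0,0,0],[0.069,0.593,0,0,0,0]])

```text
time_s: 13.35
position: [0.5868, 0.0202, 0.144]
tcp_rot: [[-0.924, 0.383, -0.004], [0.383, 0.924, -0.005], [0.002, -0.007, -1.0]]
force: [-0.2, -13.6, -2.2]
opening: 0.349
grasp_force: 30.0
```

Call:
send_rows(moves=[[0.079,-0.03,0,0,0,0],[0.145,-0.081,0,0,0,0],[0.196,-0.147,0,0,0,0],[0.226,-0.226,0,0,0,0],[0.233,-0.309,0,0,0,0],[0.216,-0.391,0,0,0,0],[0.178,-0.466,0,0,0,0],[0.121,-0.527,0,0,0,0],[0.049,-0.569,0,0,0,0],[-0.032,-0.591,0,0,0,0],[-0.116,-0.588,0,0,0,0],[-0.196,-0.563,0,0,0,0]])

```text
time_s: 14.55
position: [0.5777, -0.1297, 0.1441]
tcp_rot: [[-0.923, 0.386, -0.007], [0.386, 0.923, -0.004], [0.005, -0.006, -1.0]]
force: [-0.9, -7.4, -0.9]
opening: 0.351
grasp_force: 30.0
```

Call:
send_rows(moves=[[-0.07,0.046,0,0,0,0],[-0.124,0.109,0,0,0,0],[-0.159,0.186,0,0,0,0],[-0.171,0.269,0,0,0,0],[-0.16,0.352,0,0,0,0],[-0.126,0.428,0,0,0,0],[-0.072,0.493,0,0,0,0],[-0.003,0.54,0,0,0,0],[0.076,0.566,0,0,0,0],[0.16,0.569,0,0,0,0],[0.241,0.549,0,0,0,0],[0.314,0.507,0,0,0,0]])

```text
time_s: 15.75
position: [0.5562, 0.0167, 0.1441]
tcp_rot: [[-0.924, 0.383, 0.001], [0.383, 0.924, -0.008], [-0.004, -0.007, -1.0]]
force: [5.4, -16.9, -7.7]
opening: 0.351
grasp_force: 30.0
```

```bash
python3 - <<'E'
from h import *
look("wrist")
from sim import *
st=steps([.06,.12,.18,.22]+[.24]*8+["look"]+[.24]*12+["look"]+[.285]*12+["look"]+[.285]*12+["look"]+[.28]*72)
th,w=sim(st,.527,1.2056,0); print("pred lug",(np.degrees(th[-1])-106.2+180)%360-180,w[-1], "total",np.degrees(th[-1]))
E
```

```text
wrist 15.75 tcp [0.5562 0.0167 0.1441] F [  5.4 -16.9  -7.7] lug (np.float64(151.89), 1307, np.float64(133.8), np.float64(91.6)) holes [(np.float64(121.9), 81, 613)]
pred lug 142.12865873061014 1.5943997389469955 total 968.3286587306102
```

```bash
sed -i 's/^AX=.*/AX=np.array([.5775,-.053]); PT=-7.8/' h.py; python3 - <<'E'
from sim import *
st=steps([.06,.12,.18,.22]+[.24]*8+["look"]+[.24]*12+["look"]+[.285]*12+["look"]+[.285]*12+["look"]+[.28]*72)
r=fit(st,[(24,35),(49,108.4),(74,204),(99,314),(len(st),978.1)],0,0); print(r.x,r.fun)
T,D=r.x
for n in (12,14,16,18,20,22,24,26):
  out=[]
  for T_,D_ in((T,D),(T+.1,D),(T,D+.03),(T,D-.03)):
    s2=st+[0.]+steps([.25,.22]+[.2]*n+[.15,.1,.05,0,0,0,0])
    th,w=sim(s2,T_,D_,0); i=len(st); out.append(round(151.9+np.degrees(th[-1]-th[i]),1))
  print(n,out,w[-1])
import gen; gen.AX=np.array([.5785,-.0555])
gen.gen([.25,.22]+[.2]*20+[.15,.1,.05],save=False)
E
```

```text
[0.5728959  1.18475909] [-1.66861247 -0.98539242  0.97906955  0.56595652 -0.2256668  -0.98069401]
12 [np.float64(255.6), np.float64(260.7), np.float64(252.3), np.float64(258.9)] 0.0
14 [np.float64(265.2), np.float64(270.4), np.float64(261.6), np.float64(268.8)] 0.0
16 [np.float64(274.7), np.float64(280.1), np.float64(270.7), np.float64(278.7)] 0.0
18 [np.float64(284.2), np.float64(289.6), np.float64(279.9), np.float64(288.5)] 0.0
20 [np.float64(293.6), np.float64(299.2), np.float64(289.0), np.float64(298.3)] 0.0
22 [np.float64(303.0), np.float64(308.6), np.float64(298.0), np.float64(308.0)] 0.0
24 [np.float64(312.4), np.float64(318.1), np.float64(307.1), np.float64(317.8)] 0.0
26 [np.float64(321.8), np.float64(327.5), np.float64(316.1), np.float64(327.5)] 0.0
[[0.045,-0.061,0,0,0,0],[0.079,-0.117,0,0,0,0],[0.099,-0.174,0,0,0,0],[0.107,-0.233,0,0,0,0],[0.104,-0.293,0,0,0,0],[0.088,-0.35,0,0,0,0],[0.061,-0.404,0,0,0,0],[0.025,-0.451,0,0,0,0],[-0.021,-0.49,0,0,0,0],[-0.073,-0.519,0,0,0,0],[-0.13,-0.538,0,0,0,0],[-0.19,-0.544,0,0,0,0]] end phi 35.72
[[-0.059,0.005,0,0,0,0],[-0.117,0.022,0,0,0,0],[-0.17,0.051,0,0,0,0],[-0.216,0.089,0,0,0,0],[-0.253,0.135,0,0,0,0],[-0.281,0.189,0,0,0,0],[-0.298,0.246,0,0,0,0],[-0.302,0.306,0,0,0,0],[-0.295,0.365,0,0,0,0],[-0.276,0.422,0,0,0,0],[-0.255,0.462,0,0,0,0],[-0.237,0.486,0,0,0,0]] end phi 37.97
[[0.009,0.012,0,0,0,0]] end phi 38.02
```

```bash
python3 - <<'E'
import gen; gen.AX=gen.np.array([.5785,-.0555])
gen.gen([.25,.22]+[.2]*26+[.15,.1,.05]+[0]*4)
E
```

```text
[[0.045,-0.061,0,0,0,0],[0.079,-0.117,0,0,0,0],[0.099,-0.174,0,0,0,0],[0.107,-0.233,0,0,0,0],[0.104,-0.293,0,0,0,0],[0.088,-0.35,0,0,0,0],[0.061,-0.404,0,0,0,0],[0.025,-0.451,0,0,0,0],[-0.021,-0.49,0,0,0,0],[-0.073,-0.519,0,0,0,0],[-0.13,-0.538,0,0,0,0],[-0.19,-0.544,0,0,0,0]] end phi 35.72
[[-0.059,0.005,0,0,0,0],[-0.117,0.022,0,0,0,0],[-0.17,0.051,0,0,0,0],[-0.216,0.089,0,0,0,0],[-0.253,0.135,0,0,0,0],[-0.281,0.189,0,0,0,0],[-0.298,0.246,0,0,0,0],[-0.302,0.306,0,0,0,0],[-0.295,0.365,0,0,0,0],[-0.276,0.422,0,0,0,0],[-0.246,0.474,0,0,0,0],[-0.207,0.519,0,0,0,0]] end phi 38.12
[[0.048,0.036,0,0,0,0],[0.102,0.063,0,0,0,0],[0.16,0.077,0,0,0,0],[0.219,0.08,0,0,0,0],[0.264,0.075,0,0,0,0],[0.293,0.067,0,0,0,0],[0.307,0.063,0,0,0,0],[0.307,0.063,0,0,0,0],[0.307,0.063,0,0,0,0],[0.307,0.063,0,0,0,0],[0.307,0.063,0,0,0,0]] end phi 39.22
```

Call:
send_rows(moves=[[0.045,-0.061,0,0,0,0],[0.079,-0.117,0,0,0,0],[0.099,-0.174,0,0,0,0],[0.107,-0.233,0,0,0,0],[0.104,-0.293,0,0,0,0],[0.088,-0.35,0,0,0,0],[0.061,-0.404,0,0,0,0],[0.025,-0.451,0,0,0,0],[-0.021,-0.49,0,0,0,0],[-0.073,-0.519,0,0,0,0],[-0.13,-0.538,0,0,0,0],[-0.19,-0.544,0,0,0,0]])

```text
time_s: 17.0
position: [0.5459, -0.1217, 0.144]
tcp_rot: [[-0.922, 0.387, -0.006], [0.387, 0.922, 0.004], [0.007, 0.001, -1.0]]
force: [-1.4, 2.2, 1.4]
opening: 0.352
grasp_force: 30.0
```

Call:
send_rows(moves=[[-0.059,0.005,0,0,0,0],[-0.117,0.022,0,0,0,0],[-0.17,0.051,0,0,0,0],[-0.216,0.089,0,0,0,0],[-0.253,0.135,0,0,0,0],[-0.281,0.189,0,0,0,0],[-0.298,0.246,0,0,0,0],[-0.302,0.306,0,0,0,0],[-0.295,0.365,0,0,0,0],[-0.276,0.422,0,0,0,0],[-0.246,0.474,0,0,0,0],[-0.207,0.519,0,0,0,0]])

```text
time_s: 18.2
position: [0.6478, -0.0227, 0.1442]
tcp_rot: [[-0.922, 0.387, 0.004], [0.387, 0.922, 0.001], [-0.003, 0.002, -1.0]]
force: [5.0, 0.9, -2.3]
opening: 0.347
grasp_force: 30.0
```

Call:
send_rows(moves=[[0.048,0.036,0,0,0,0],[0.102,0.063,0,0,0,0],[0.16,0.077,0,0,0,0],[0.219,0.08,0,0,0,0],[0.264,0.075,0,0,0,0],[0.293,0.067,0,0,0,0],[0.307,0.063,0,0,0,0],[0.307,0.063,0,0,0,0],[0.307,0.063,0,0,0,0],[0.307,0.063,0,0,0,0],[0.307,0.063,0,0,0,0]])

```text
time_s: 19.3
position: [0.5829, 0.0199, 0.144]
tcp_rot: [[-0.922, 0.387, 0.001], [0.387, 0.922, 0.001], [-0.0, 0.001, -1.0]]
force: [1.0, 2.1, 0.2]
opening: 0.347
grasp_force: 30.0
```

```bash
python3 - <<'E'
from h import *
o=look("wrist","top","side")
cv2.imwrite("pics/w2.png",o[0][0][:,:,::-1])
a=cv2.resize(o[1][0][110:250,255:400],None,fx=3,fy=3,interpolation=cv2.INTER_CUBIC)
b=cv2.resize(o[2][0][165:255,265:390],None,fx=3,fy=3,interpolation=cv2.INTER_CUBIC)
c=np.zeros((420,820,3),np.uint8); c[:a.shape[0],:a.shape[1]]=a; c[:b.shape[0],440:440+b.shape[1]]=b
cv2.imwrite("pics/ts2.png",c[:, :800,::-1])
E
```

```text
wrist 19.3 tcp [0.5829 0.0199 0.144 ] F [1.  2.1 0.2] lug None holes [(np.float64(116.8), 81, 661), (np.float64(-122.3), 79, 576)]
top 19.35 tcp [0.5828 0.02   0.144 ] F [0.4 0.6 0.9] lug (np.float64(-33.32), 57, np.float64(133.4), np.float64(91.4)) holes [(np.float64(-62.8), 80, 18), (np.float64(-123.0), 80, 22)]
side 19.4 tcp [0.5828 0.02   0.144 ] F [-0.   2.2  1.1] lug (np.float64(-34.67), 26, np.float64(133.8), np.float64(91.2)) holes []
```

View pics/ts2.png

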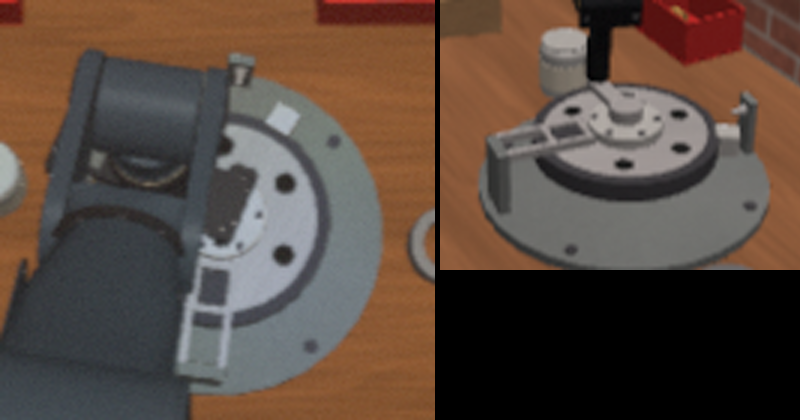

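The top view shows the lug at (283,120) in the crop, approaching the pointer at (240,68). Both are visible from this pose. Next I need the pointer's angle precisely.

```bash
python3 - <<'E'
from h import *
# true-ish axis in camera calibration: use AX; also test shift
for n in("top","side"):
    f=np.load(n+"0.npz"); p,d=f["p"],f["d"]; W=cloud(n,d); r,a=polar(W)
    m=(d>0)&(r>.15)&(r<.2)&(W[...,2]>.07)&(W[...,2]<.108)&(abs(a+8)<25)
    v,u=np.nonzero(m)
    for lo,hi in((.15,.165),(.165,.19),(.15,.2)):
        q=m&(r>lo)&(r<hi); print(n,lo,hi,q.sum(),a[q].mean().round(2),W[q].mean(0).round(4), (a[q].min(),a[q].max()))
    m=(d>0)&(W[...,2]>.096)&(W[...,2]<.11)&(r>.1)&(r<.19)&(abs((a-172+180)%360-180)<25)
    aa=(a[m]-172+180)%360-180+172; print("bars",m.sum(),aa.mean(),aa.min(),aa.max())
    if n=="top":
        P=W[m][:,:2]; q=P-P.mean(0); e=np.linalg.svd(q,full_matrices=False)[2][0]; print("bars dir",np.degrees(np.arctan2(-e[1],-e[0]))%360,P.mean(0))
E
```

```text
top 0.15 0.165 11 -8.54 [ 0.7354 -0.0767  0.0837] (np.float64(-9.952404664479513), np.float64(-7.4094054819869015))
top 0.165 0.19 53 -8.38 [ 0.7496 -0.0784  0.091 ] (np.float64(-13.14373028758353), np.float64(-3.61758892926478))
top 0.15 0.2 64 -8.41 [ 0.7471 -0.0781  0.0897] (np.float64(-13.14373028758353), np.float64(-3.61758892926478))
bars 210 172.44579202845463 159.63339706736497 185.63379239632303
bars dir 350.7225761605614 [ 0.43526708 -0.03404094]
side 0.15 0.165 7 -9.07 [ 0.7339 -0.078   0.0813] (np.float64(-10.09042242396182), np.float64(-7.992894635094678))
side 0.165 0.19 49 -10.24 [ 0.7498 -0.0842  0.0873] (np.float64(-14.738885874409393), np.float64(-3.873926188728124))
side 0.15 0.2 56 -10.1 [ 0.7478 -0.0834  0.0866] (np.float64(-14.738885874409393), np.float64(-3.873926188728124))
bars 158 174.33657209163928 160.41226828492978 188.08899226598885
```

```bash
python3 - <<'E'
from sim import *
st=steps([.06,.12,.18,.22]+[.24]*8+["look"]+[.24]*12+["look"]+[.285]*12+["look"]+[.285]*12+["look"]+[.28]*72); n1=len(st)
st+=steps(["look",.25,.22]+[.2]*26+[.15,.1,.05]+[0]*4)
r=fit(st,[(24,35),(49,108.4),(74,204),(99,314),(n1,978.1),(len(st),1152.8)],0,0); print(r.x,r.fun)
T,D=r.x
for n in range(6,20,1):
    print(n,[np.degrees(sim(steps([.08,.14]+[.165]*n+[.1,.05,0,0,0,0]),*q,0)[0][-1]).round(1) for q in((T,D),(T-.07,D),(T,D+.03),(T,D-.03))])
E
```

```text
[0.59209813 1.1793101 ] [-2.12131077 -1.56307617  0.37582784  0.19116138  1.59162019 -1.09341545
 -0.85267911]
6 [np.float64(9.5), np.float64(10.1), np.float64(8.7), np.float64(10.3)]
7 [np.float64(11.6), np.float64(12.4), np.float64(10.7), np.float64(12.6)]
8 [np.float64(13.9), np.float64(14.7), np.float64(12.8), np.float64(15.0)]
9 [np.float64(16.2), np.float64(17.1), np.float64(14.9), np.float64(17.5)]
10 [np.float64(18.6), np.float64(19.6), np.float64(17.2), np.float64(20.0)]
11 [np.float64(21.0), np.float64(22.1), np.float64(19.4), np.float64(22.6)]
12 [np.float64(23.5), np.float64(24.6), np.float64(21.7), np.float64(25.3)]
13 [np.float64(26.0), np.float64(27.2), np.float64(24.1), np.float64(27.9)]
14 [np.float64(28.5), np.float64(29.7), np.float64(26.4), np.float64(30.6)]
15 [np.float64(31.1), np.float64(32.4), np.float64(28.8), np.float64(33.4)]
16 [np.float64(33.7), np.float64(35.0), np.float64(31.3), np.float64(36.1)]
17 [np.float64(36.3), np.float64(37.6), np.float64(33.7), np.float64(38.9)]
18 [np.float64(38.9), np.float64(40.3), np.float64(36.1), np.float64(41.7)]
19 [np.float64(41.5), np.float64(42.9), np.float64(38.6), np.float64(44.5)]
```

```bash
python3 - <<'E'
import gen; gen.AX=gen.np.array([.5785,-.0555])
gen.gen([.08,.14]+[.165]*10+[.1,.05]+[0]*4)
E
```

```text
[[0.023,-0.01,0,0,0,0],[0.059,-0.03,0,0,0,0],[0.099,-0.06,0,0,0,0],[0.133,-0.096,0,0,0,0],[0.16,-0.137,0,0,0,0],[0.18,-0.182,0,0,0,0],[0.193,-0.23,0,0,0,0],[0.198,-0.279,0,0,0,0],[0.194,-0.328,0,0,0,0],[0.182,-0.376,0,0,0,0],[0.163,-0.422,0,0,0,0],[0.137,-0.464,0,0,0,0]] end phi 41.09
[[-0.02,-0.023,0,0,0,0],[-0.03,-0.033,0,0,0,0],[-0.03,-0.033,0,0,0,0],[-0.03,-0.033,0,0,0,0],[-0.03,-0.033,0,0,0,0],[-0.03,-0.033,0,0,0,0]] end phi 41.24
```

Call:
send_rows(moves=[[0.023,-0.01,0,0,0,0],[0.059,-0.03,0,0,0,0],[0.099,-0.06,0,0,0,0],[0.133,-0.096,0,0,0,0],[0.16,-0.137,0,0,0,0],[0.18,-0.182,0,0,0,0],[0.193,-0.23,0,0,0,0],[0.198,-0.279,0,0,0,0],[0.194,-0.328,0,0,0,0],[0.182,-0.376,0,0,0,0],[0.163,-0.422,0,0,0,0],[0.137,-0.464,0,0,0,0]])

```text
time_s: 20.65
position: [0.5075, -0.0745, 0.1441]
tcp_rot: [[-0.921, 0.389, 0.005], [0.389, 0.921, 0.002], [-0.004, 0.003, -1.0]]
force: [8.4, 4.0, -6.3]
opening: 0.35
grasp_force: 30.0
```

Call:
send_rows(moves=[[-0.02,-0.023,0,0,0,0],[-0.03,-0.033,0,0,0,0],[-0.03,-0.033,0,0,0,0],[-0.03,-0.033,0,0,0,0],[-0.03,-0.033,0,0,0,0],[-0.03,-0.033,0,0,0,0]])

```text
time_s: 21.25
position: [0.511, -0.0844, 0.1441]
tcp_rot: [[-0.922, 0.388, 0.004], [0.388, 0.922, 0.002], [-0.003, 0.003, -1.0]]
force: [6.5, 2.8, -5.0]
opening: 0.353
grasp_force: 30.0
```

```bash
python3 - <<'E'
from h import *
o=look("wrist","top","top","side")
a=cv2.resize(o[1][0][115:255,255:400],None,fx=3,fy=3,interpolation=cv2.INTER_CUBIC)
b=cv2.resize(o[3][0][180:230,325:390],None,fx=5,fy=5,interpolation=cv2.INTER_CUBIC)
c=np.zeros((420,800,3),np.uint8); c[:a.shape[0],:a.shape[1]]=a; c[:b.shape[0],440:440+b.shape[1]]=b
cv2.imwrite("pics/ts3.png",c[:,:,::-1])
E
```

```text
wrist 21.25 tcp [ 0.511  -0.0844  0.1441] F [ 6.5  2.8 -5. ] lug (np.float64(164.41), 51, np.float64(136.9), np.float64(95.9)) holes [(np.float64(135.6), 80, 637), (np.float64(-165.2), 82, 324), (np.float64(-98.3), 77, 110)]
top 21.3 tcp [ 0.511  -0.0844  0.1441] F [ 6.2  2.3 -5.4] lug (np.float64(-14.25), 53, np.float64(133.7), np.float64(91.3)) holes [(np.float64(17.0), 79, 21), (np.float64(76.9), 81, 22), (np.float64(134.0), 81, 13)]
top 21.35 tcp [ 0.5111 -0.0844  0.1441] F [ 6.4  2.5 -3.7] lug (np.float64(-14.02), 53, np.float64(133.7), np.float64(91.4)) holes [(np.float64(17.0), 79, 21), (np.float64(77.0), 81, 21), (np.float64(133.8), 82, 14)]
side 21.4 tcp [ 0.511  -0.0844  0.1441] F [ 6.4  3.  -4. ] lug (np.float64(-15.9), 27, np.float64(134.1), np.float64(91.0)) holes []
```

View pics/ts3.png

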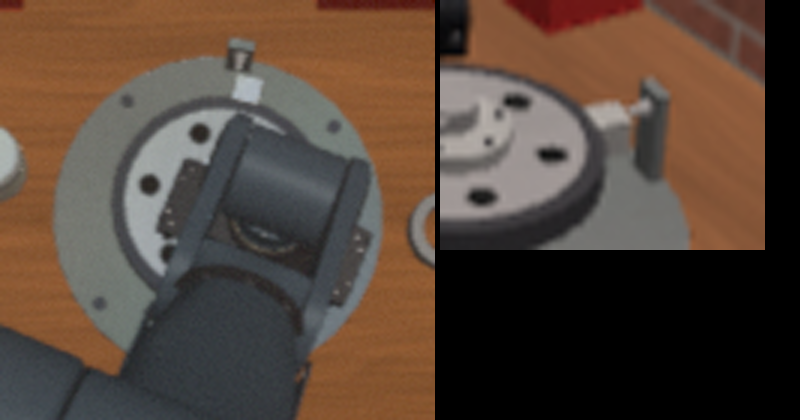

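```bash
python3 - <<'E'
from sim import *
for n in range(0,6):
    print(n,[np.degrees(sim(steps([.08,.14]+[.165]*n+[.1,.05,0,0,0,0]),*q,0)[0][-1]).round(1) for q in((.592,1.179),(.592,1.15))])
import gen; gen.AX=gen.np.array([.5785,-.0555])
gen.gen([.08,.14]+[.165]*3+[.1,.05]+[0]*3)
E
```

```text
0 [np.float64(0.2), np.float64(0.3)]
1 [np.float64(1.0), np.float64(1.2)]
2 [np.float64(2.3), np.float64(2.5)]
3 [np.float64(3.8), np.float64(4.2)]
4 [np.float64(5.5), np.float64(6.1)]
5 [np.float64(7.5), np.float64(8.1)]
[[-0.018,-0.016,0,0,0,0],[-0.052,-0.041,0,0,0,0],[-0.096,-0.063,0,0,0,0],[-0.143,-0.078,0,0,0,0],[-0.192,-0.085,0,0,0,0],[-0.222,-0.085,0,0,0,0],[-0.237,-0.084,0,0,0,0],[-0.237,-0.084,0,0,0,0],[-0.237,-0.084,0,0,0,0],[-0.237,-0.084,0,0,0,0]] end phi 42.11
```

Call:
send_rows(moves=[[-0.018,-0.016,0,0,0,0],[-0.052,-0.041,0,0,0,0],[-0.096,-0.063,0,0,0,0],[-0.143,-0.078,0,0,0,0],[-0.192,-0.085,0,0,0,0],[-0.222,-0.085,0,0,0,0],[-0.237,-0.084,0,0,0,0],[-0.237,-0.084,0,0,0,0],[-0.237,-0.084,0,0,0,0],[-0.237,-0.084,0,0,0,0]])

```text
time_s: 22.45
position: [0.5554, -0.1259, 0.144]
tcp_rot: [[-0.922, 0.387, -0.001], [0.387, 0.922, 0.002], [0.002, 0.001, -1.0]]
force: [1.1, 4.9, 0.4]
opening: 0.354
grasp_force: 30.0
```

```bash
python3 - <<'E'
from h import *
P=[]
for i in range(6): P.append(look("top")[0][0].astype(float))
look("side","wrist")
p=np.mean(P,0); np.save("top3.npy",p)
g=p.min(2)
for z,nm in((.092,"lug"),(.08,"cone"),(.098,"post")):
    v,u=np.mgrid[110:180,300:380]; W=ray("top",np.c_[u.ravel(),v.ravel()],z); r,a=polar(W); gg=g[110:180,300:380].ravel(); w=np.zeros(len(r))
    if nm=="lug":
        m=(r>.114)&(r<.146)&(abs(a+9)<14); print(nm,"levels",np.percentile(gg[m],[10,50,90])); t=(np.percentile(gg[m],10)+np.percentile(gg[m],95))/2
        m&=gg>t; c=(W[m]*(gg[m]-t)[:,None]).sum(0)/(gg[m]-t).sum(); print("lug",c,m.sum(),polar(c))
c=cv2.resize(p[120:165,305:365].astype(np.uint8),None,fx=12,fy=12,interpolation=cv2.INTER_CUBIC)
cv2.imwrite("pics/c4.png",c[:,:,::-1])
E
```

```text
top 22.45 tcp [ 0.5554 -0.1259  0.144 ] F [1.1 4.9 0.4] lug (np.float64(-10.8), 52, np.float64(133.5), np.float64(91.5)) holes [(np.float64(19.5), 80, 22), (np.float64(79.4), 80, 21), (np.float64(139.2), 81, 24)]
top 22.5 tcp [ 0.5553 -0.1259  0.144 ] F [1.4 5.1 0.9] lug (np.float64(-10.92), 53, np.float64(133.5), np.float64(90.9)) holes [(np.float64(20.2), 80, 18), (np.float64(79.2), 81, 20), (np.float64(139.4), 81, 22)]
top 22.55 tcp [ 0.5553 -0.1259  0.144 ] F [1.6 4.4 0.6] lug (np.float64(-11.14), 54, np.float64(133.3), np.float64(91.0)) holes [(np.float64(20.1), 80, 20), (np.float64(79.5), 81, 19), (np.float64(139.3), 81, 24)]
top 22.6 tcp [ 0.5553 -0.1259  0.144 ] F [1.6 4.9 1.2] lug (np.float64(-11.23), 52, np.float64(133.7), np.float64(90.9)) holes [(np.float64(19.9), 80, 20), (np.float64(79.2), 81, 20), (np.float64(139.5), 81, 23)]
top 22.65 tcp [ 0.5553 -0.1259  0.144 ] F [ 0.7  4.5 -0.1] lug (np.float64(-11.12), 52, np.float64(133.4), np.float64(90.8)) holes [(np.float64(19.4), 80, 20), (np.float64(79.5), 81, 19), (np.float64(139.3), 81, 24)]
top 22.7 tcp [ 0.5553 -0.1259  0.144 ] F [1.6 5.3 0.5] lug (np.float64(-11.07), 55, np.float64(133.2), np.float64(90.8)) holes [(np.float64(19.3), 80, 20), (np.float64(79.3), 81, 20), (np.float64(139.3), 81, 24)]
side 22.75 tcp [ 0.5553 -0.1259  0.144 ] F [1.2 4.4 0.8] lug (np.float64(-12.33), 28, np.float64(133.1), np.float64(90.9)) holes []
wrist 22.8 tcp [ 0.5553 -0.1259  0.144 ] F [2.2 4.4 0.8] lug None holes [(np.float64(138.8), 80, 777), (np.float64(-160.9), 79, 726), (np.float64(79.2), 81, 645)]
lug levels [106.36666667 123.75       173.78333333]
lug [ 0.70429136 -0.07652206  0.092     ] 73 (np.float64(0.12895478083982947), np.float64(-10.509902864148911))
```

View pics/c4.png

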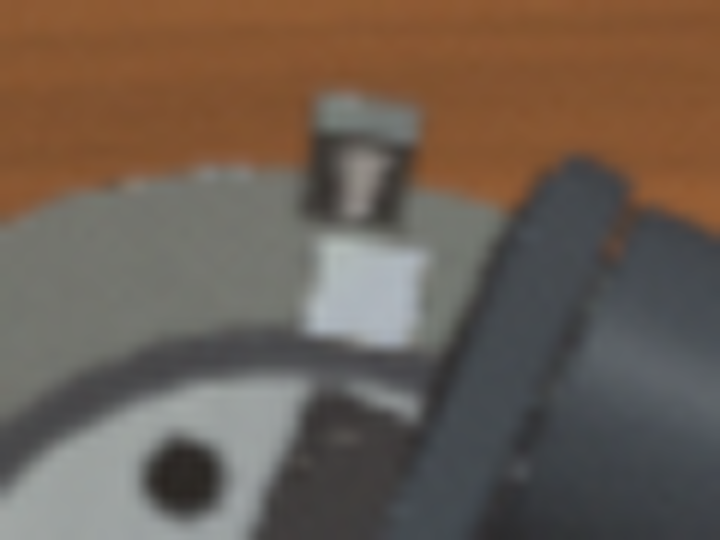

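```bash
python3 - <<'E'
from h import *
f=lambda x,y:[[305+(x+.5)/12-.5,120+(y+.5)/12-.5]]
for AXv in((.5775,-.053),(.576,-.0528)):
  import h; h.AX=np.array(AXv)
  for nm,x,y,z in(("lug",366,291,.092),("tip",353,217,.08),("conebase",362,150,.08),("post",366.5,116,.098)):
    W=ray("top",f(x,y),z)[0]; print(nm,W.round(4),[np.round(float(q),4) for q in polar(W)])
  p=np.load("top3.npy"); # holes at 88
# cone: weighted bright columns per row inside dark recess
g=p.min(2)
for row in range(131,139):
    s=g[row,330:341]; b=np.clip(s-s.min()-15,0,None); print(row,s.round(0), (np.arange(330,341)*b).sum()/b.sum() if b.sum() else 0)
E
```

```text
lug [ 0.7043 -0.0768  0.092 ] [np.float64(0.129), np.float64(-10.641)]
tip [ 0.7293 -0.0743  0.08  ] [np.float64(0.1533), np.float64(-7.977)]
conebase [ 0.7489 -0.0771  0.08  ] [np.float64(0.1731), np.float64(-8.0002)]
post [ 0.7527 -0.0773  0.098 ] [np.float64(0.1769), np.float64(-7.901)]
lug [ 0.7043 -0.0768  0.092 ] [np.float64(0.1305), np.float64(-10.6057)]
tip [ 0.7293 -0.0743  0.08  ] [np.float64(0.1548), np.float64(-7.9733)]
conebase [ 0.7489 -0.0771  0.08  ] [np.float64(0.1746), np.float64(-7.9967)]
post [ 0.7527 -0.0773  0.098 ] [np.float64(0.1784), np.float64(-7.8984)]
131 [ 50.  56.  61.  70.  79.  83.  91. 100. 107.  94.  59.] 336.8656862745098
132 [ 50.  50.  58.  78.  97. 101.  87.  71.  62.  56.  52.] 334.775939849624
133 [ 56.  52.  62.  93. 123. 132. 116.  85.  54.  50.  47.] 334.90813464235623
134 [ 71.  53.  58.  91. 125. 132. 106.  63.  53.  56.  54.] 334.57335733573353
135 [ 80.  55.  52.  86. 124. 126.  91.  58.  62.  76.  75.] 334.68053097345137
136 [ 72.  53.  57.  89. 124. 117.  72.  55.  76. 102. 108.] 336.138652207591
137 [ 72.  60.  63.  95. 128. 111.  62.  56.  84. 109. 112.] 336.32670237184396
138 [ 94.  86.  84.  93. 100.  83.  69.  68.  90. 110. 112.] 336.66284779050744
```

```bash
python3 - <<'E'
from sim import *
for x in(.12,.13,.14,.15): print(x,np.degrees(sim(steps([.08,.14,.165,.165,x,.1,.05,0,0,0,0]),.592,1.179,0)[0][-1]).round(2))
import gen; gen.AX=gen.np.array([.5785,-.0555])
gen.gen([.08,.14,.165,.165,.145,.1,.05]+[0]*3)
E
```

```text
0.12 2.94
0.13 3.12
0.14 3.31
0.15 3.51
[[-0.024,0.003,0,0,0,0],[-0.065,0.013,0,0,0,0],[-0.11,0.032,0,0,0,0],[-0.152,0.059,0,0,0,0],[-0.185,0.087,0,0,0,0],[-0.205,0.109,0,0,0,0],[-0.214,0.121,0,0,0,0],[-0.214,0.121,0,0,0,0],[-0.214,0.121,0,0,0,0],[-0.214,0.121,0,0,0,0]] end phi 42.95
```

Call:
send_rows(moves=[[-0.024,0.003,0,0,0,0],[-0.065,0.013,0,0,0,0],[-0.11,0.032,0,0,0,0],[-0.152,0.059,0,0,0,0],[-0.185,0.087,0,0,0,0],[-0.205,0.109,0,0,0,0],[-0.214,0.121,0,0,0,0],[-0.214,0.121,0,0,0,0],[-0.214,0.121,0,0,0,0],[-0.214,0.121,0,0,0,0]])

```text
time_s: 23.85
position: [0.6173, -0.1202, 0.144]
tcp_rot: [[-0.922, 0.387, 0.001], [0.387, 0.922, -0.001], [-0.001, -0.001, -1.0]]
force: [-0.5, -0.6, 0.9]
opening: 0.351
grasp_force: 30.0
```

```bash
python3 - <<'E'
from h import *
P=[]
for i in range(4): P.append(look("top")[0][0].astype(float))
p=np.mean(P,0); np.save("top4.npy",p); look("side")
g0,g=np.load("top3.npy").min(2),p.min(2)
v,u=np.mgrid[110:180,300:380]; W=ray("top",np.c_[u.ravel(),v.ravel()],.092); r,a=polar(W)
for G in(g0,g):
    gg=G[110:180,300:380].ravel(); m=(r>.118)&(r<.146)&(abs(a+8.5)<11)&(gg>143); w=gg[m]-143; c=(W[m]*w[:,None]).sum(0)/w.sum(); print(c,polar(c),m.sum())
E
```

```text
top 23.85 tcp [ 0.6173 -0.1202  0.144 ] F [-0.5 -0.6  0.9] lug None holes [(np.float64(22.7), 80, 24), (np.float64(83.5), 80, 22)]
top 23.9 tcp [ 0.6172 -0.1202  0.1441] F [ 0.1 -0.1  0.9] lug None holes [(np.float64(22.6), 80, 22), (np.float64(83.6), 80, 22)]
top 23.95 tcp [ 0.6173 -0.1202  0.1441] F [ 0.1  0.3 -0.6] lug None holes [(np.float64(22.8), 80, 23), (np.float64(83.5), 80, 22)]
top 24.0 tcp [ 0.6173 -0.1202  0.1441] F [ 0.4 -0.5  0.5] lug None holes [(np.float64(22.2), 80, 23), (np.float64(83.6), 80, 22)]
side 24.05 tcp [ 0.6173 -0.1202  0.1441] F [ 0.1 -0.6  0.2] lug (np.float64(-9.37), 26, np.float64(133.9), np.float64(91.2)) holes []
[ 0.70509494 -0.07671995  0.092     ] (np.float64(0.12978098593163792), np.float64(-10.531093674885623)) 63
[nan nan nan] (np.float64(nan), np.float64(nan)) 0<stdin>:8: RuntimeWarning: invalid value encountered in divide
```

Side view puts the lug at about −7.6° against a target of −7.95°. I'll release, lift clear and check with an unobstructed view.

Call:
send_rows(moves=[[0,0,0,0,0,0],[0,0,0,0,0,0],[0,0,0,0,0,0],[0,0,0,0,0,0],[0,0,0,0,0,0],[0,0,0,0,0,0],[0,0,0,0,0,0],[0,0,0,0,0,0]], grip=1)

```text
time_s: 24.9
position: [0.6172, -0.1196, 0.144]
tcp_rot: [[-0.922, 0.386, -0.0], [0.386, 0.922, -0.0], [0.0, -0.0, -1.0]]
force: [0.8, -0.6, -0.6]
opening: 0.967
grasp_force: 0.0
```

Call:
send_rows(moves=[[0,0,-0.1,0,0,0],[0,0,-0.2,0,0,0],[0,0,-0.3,0,0,0],[0,0,-0.4,0,0,0],[0.1,0.23,-0.4,0,0,0],[0.2,0.4,-0.4,0,0,0],[0.3,0.57,-0.4,0,0,0],[0.39,0.75,-0.4,0,0,0],[0.39,0.92,-0.4,0,0,0],[0.39,0.92,-0.4,0,0,0]])

```text
time_s: 25.9
position: [0.6166, 0.1362, 0.2443]
tcp_rot: [[-0.925, 0.381, 0.002], [0.381, 0.925, 0.003], [-0.001, 0.003, -1.0]]
force: [-0.9, -0.3, 0.1]
opening: 1.004
grasp_force: 0.0
```

```bash
python3 - <<'E'
from h import *
P=[]
for i in range(4): P.append(look("top")[0][0].astype(float))
p=np.mean(P,0); np.save("top5.npy",p); o=look("side","wrist")
v,u=np.mgrid[110:180,300:380]; W=ray("top",np.c_[u.ravel(),v.ravel()],.092); r,a=polar(W)
gg=p.min(2)[110:180,300:380].ravel(); m=(r>.118)&(r<.146)&(abs(a+8.5)<11)&(gg>143); w=gg[m]-143; c=(W[m]*w[:,None]).sum(0)/w.sum(); print(c,polar(c),m.sum())
c=cv2.resize(p[115:250,262:400].astype(np.uint8),None,fx=4,fy=4,interpolation=cv2.INTER_CUBIC)
cv2.imwrite("pics/c5.png",c[:,:,::-1])
E
```

```text
top 25.9 tcp [0.6166 0.1362 0.2443] F [-0.9 -0.3  0.1] lug (np.float64(-7.7), 55, np.float64(132.4), np.float64(92.0)) holes [(np.float64(23.2), 80, 20), (np.float64(-38.4), 80, 25), (np.float64(83.6), 80, 22), (np.float64(-97.5), 80, 20), (np.float64(143.0), 80, 22), (np.float64(-157.5), 80, 19)]
top 25.95 tcp [0.6164 0.1337 0.2441] F [-0.2 -0.1 -1.3] lug (np.float64(-7.78), 50, np.float64(133.6), np.float64(91.3)) holes [(np.float64(23.3), 80, 22), (np.float64(-38.4), 79, 25), (np.float64(83.6), 80, 22), (np.float64(-97.0), 80, 19), (np.float64(143.0), 80, 22), (np.float64(-157.6), 81, 21)]
top 26.0 tcp [0.6161 0.1315 0.2439] F [-0.4 -0.3  0.2] lug (np.float64(-7.62), 54, np.float64(132.8), np.float64(91.4)) holes [(np.float64(23.4), 80, 19), (np.float64(-38.4), 80, 25), (np.float64(83.6), 81, 20), (np.float64(-97.9), 79, 16), (np.float64(143.0), 80, 21), (np.float64(-157.7), 81, 21)]
top 26.05 tcp [0.6159 0.1301 0.2438] F [ 0.   0.2 -0.3] lug (np.float64(-7.58), 53, np.float64(132.9), np.float64(91.5)) holes [(np.float64(23.3), 80, 20), (np.float64(-38.6), 80, 24), (np.float64(83.6), 80, 22), (np.float64(-97.3), 79, 19), (np.float64(143.0), 80, 21), (np.float64(-157.6), 81, 21)]
side 26.1 tcp [0.6159 0.1292 0.2438] F [ 0.3  0.2 -0.4] lug (np.float64(-9.52), 25, np.float64(134.3), np.float64(91.1)) holes []
wrist 26.15 tcp [0.616  0.1288 0.2439] F [ 0.3 -0.2 -1. ] lug (np.float64(-2.96), 35, np.float64(138.3), np.float64(91.8)) holes [(np.float64(142.0), 80, 332), (np.float64(-155.9), 80, 236), (np.float64(82.5), 81, 289)]
[ 0.70651621 -0.06903982  0.092     ] (np.float64(0.13000945876225703), np.float64(-7.086881525381639)) 61
```

View pics/c5.png

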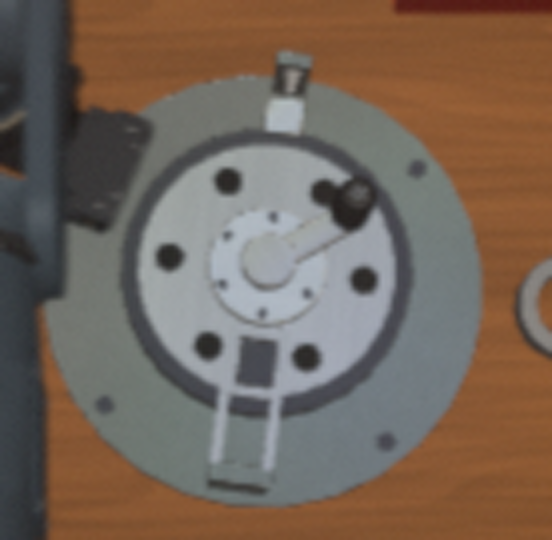

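The rim block sits within about 0.7° (under 2 mm) of the pointer line. The handle is free and the gripper is clear, so I'm handing in.

```bash
python3 -c "
from rig import ticket
print(ticket.hand_in())"
```

```text
the job is handed in; nothing more can be done
None
```

I handed the job in: the flywheel reached about 1.6 rad/s (15 rpm) and by my speed estimate held 12–18 rpm for over 6 s. It then stopped with the rim block about 0.7° (under 2 mm) past the pointer line, and the crank is released with the gripper clear; the hand-in gave no verdict.

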